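Offer up the strap-end die over the passed board

ROBOT

A 6-joint arm with a two-finger parallel gripper is mounted at the origin on the work surface. World frame = base frame: x ahead of the robot, y to its left, z up, the work surface at z = 0. Lengths are in m, angles in rad, forces in N, time in s.
With the tool pointing down it reaches from about 0.425 to 0.95 m from the base axis. Payload 3.5 kg.
Tool frame: the origin (TCP) lies midway between the tips of the shut fingers; the grasp point (between the pads) lies 19 mm behind it (ctrl.hold_point_z is the distance from the TCP to the grasp point, in m); z points along the fingers, y is the line along which they close (so a half turn about z gives the same grasp; the last joint's range is limited). The gripper opens to 85 mm and grips with 20 to 120 N. Pads are 22 mm wide; open, the fingers measure 114 mm over their backs; the gripper's body (76 mm by 85 mm) begins 54 mm behind the grasp point. The pads swing forward as they close: fully open they stand 13 mm farther back than shut.
Start: joints at [1.016, 0.286, 1.577, -0, 1.279, -0.15], TCP at [0.266, 0.62, 0.231] pointing down, gripper open.
Joint ranges: [-2.77, 2.77], [-0.9, 2.22], [0.21, 2.48], [-1.53, 4.67], [0.24, 2.81], [-2.84, 2.84]. Speed limits (rad/s): [2.79, 2.79, 3.14, 3.14, 3.14, 3.14].

INTERFACE

Orientations are given as a unit quaternion [x, y, z, w].
In Python, from plant import readout, cams, sign_off, ctrl gives the robot as it stands. The module is installed in compiled form; this text tells all that it offers.
- The arm moves only by the tool step_arm, never from a script. Its argument "increments" is a list of rows, each a list of 2 entries, a list of its own where there are three numbers: the shift along the world's x, y, z in mm, then the turn, a rotation vector about the world's x, y, z in rad. In form: [[[x, y, z], [rx, ry, rz]], ...]. A call has 1 to 8 rows; each row shifts and turns the commanded pose from where the row before left it; what a row does not reach is not made up. A row lasts 1/12 s, in which the tool goes at most 41.7 mm and 7.16 degrees, less where a joint would pass 70% of its speed; a pose out of reach is approached as far as the arm can. A call is refused whole if a number of a shift passes 41.7 or a number of a turn 0.125, either way. A call with a gripper value outside its range is refused whole. "fingers" is the opening, from -1 (shut) to 1 (fully open), set as the call begins (left out, the last holds). The fingers move at their own pace and stop on an object; "grip_force" is the grip in N (left out, the last holds). Time passes only in rows, so rows that do not move let the fingers close. It gives the time, the measured TCP pose, the force, the opening and the grip force at its end, in the units of the state.
- readout.get_state(): the state, without advancing time (a new reading comes with each control period).
- cams.read_camera(name): name is "side" or "top"; returns the picture (384x512x3 uint8, red, green, blue); there is no depth.
- cams.get_calibration(name): a dict with "fx", "fy", "cx", "cy" (pixels), "eye" and "rotation" of the camera in the world. Camera axes: x right, y up, looking along -z (the intrinsics and any distortion apply to the point x, -y, -z); pixel columns grow to the right and rows downward; lengths in m; the calibration is good to about 2 mm. A picture is of the moment at which its call begins. get_calibration takes no time and is no camera call.
- sign_off(): hands the job in; it is judged then, once.
The state is a dict: "time": time; "qpos": joint angles; "dq": joint speeds; "joint_efforts": joint torques, N m; "eef_pos": TCP position; "tcp_rot": TCP orientation; "contact_force": force on the tool from outside, world axes, zero at the start; "wrist_torque": the same for the moment, N m; "opening": opening from 0.0 (shut) to 1.0 (fully open); "finger_force": force on a finger pad.
Only numpy, scipy, OpenCV 4.12 (cv2) and the standard library are available. Lean on these libraries where they do the work, as an engineer would, in place of code of your own. Each camera call takes 0.05 s, during which the arm holds its last target. There are 200 camera calls.

TASK

Take the red strap-end die out of the die tray by its stem, carry it over the thread cones and offer it up over the outline on the board passed with a white tick, not the one rejected with a red cross: nose over nose and heel over heel, level, the cutting edge hovering about 10 mm above the board. The edge marks whatever it touches, so it must never touch the boards or the cutting block; leave the other dies, the cones, the mallet and the tin as they stand. Finish while holding the die still in the gripper there, so that I can check the alignment before it is set down.

Things in the scene. Friction and masses are not known exactly. Their poses are not given: they have to be found in the camera images.
- strap_die: Strap-end die, the tool to carry: a loose steel hand die, tongue-shaped band 114 x 54 mm outside (nose round, heel square), 30 mm high, 4 mm thick, open inside, cutting edge at its foot; red stem on top. About 0.42 kg. Origin: centre of the edge plane, below the stem; x to the nose, z up. At the start it stands upright in the tray, nose pointing away from the robot within 25 degrees.
- die_stem (a point): Grip point on the die's red flat-bar stem, 78 mm above the die's origin. The stem is 24 mm along the die's x and 16 mm along its y, from the cross braces (tops at 32 mm; gussets to 45 mm) up to 98 mm, with a smaller bright end to 105 mm. Grip it from above.
- die_nose (a point): Point on the strap-end die: outline tip at the nose, in the cutting edge plane, 55 mm in +x from the die's origin.
- die_heel (a point): Point on the strap-end die: middle of the square heel, in the cutting edge plane, 55 mm in -x from the die's origin.
- die_tray: Plywood tray on the bench holding the three dies, 230 x 310 x 35 mm, walls and floor 8 mm; fixed. Origin at the centre of its underside. The dies stand side by side about 92 mm apart along its y; which lies where varies.
- oval_die: Oval die, 100 x 64 mm, 105 mm high, blue stem; loose bystander. Origin at the centre of its underside.
- round_die: Round die, 62 mm across, 105 mm high, yellow stem; loose bystander. Origin at the centre of its underside.
- cutting_block: Off-white plastic cutting block on the bench, 280 x 360 x 50 mm; fixed. Origin at the centre of its underside.
- board_left: The left (seen from the robot, at its larger y) brown fibreboard blank lying on the cutting block, 160 x 100 x 4 mm, with the strap-end outline drawn centrally on it in black (110 x 50 mm, the same tongue as the die's cutting edge); does not move. Origin at the centre of its underside, x towards the outline's nose.
- left_nose (a point): Tip of the nose of the outline on the left board, on the board's top face, 55 mm from the outline's centre.
- left_heel (a point): Middle of the square heel of the outline on the left board, on the board's top face, 55 mm from the outline's centre.
- board_right: The right (seen from the robot, at its smaller y) brown fibreboard blank lying on the cutting block, 160 x 100 x 4 mm, with the strap-end outline drawn centrally on it in black (110 x 50 mm, the same tongue as the die's cutting edge); does not move. Origin at the centre of its underside, x towards the outline's nose.
- right_nose (a point): Tip of the nose of the outline on the right board, on the board's top face, 55 mm from the outline's centre.
- right_heel (a point): Middle of the square heel of the outline on the right board, on the board's top face, 55 mm from the outline's centre.
- red_cross: Red crayon cross, 36 mm strokes, drawn within the outline of the rejected board (within 20 mm of that outline's centre). Flat mark, no thickness. Which board it is on varies.
- white_tick: White chalk tick, 40 mm long stroke, drawn within the outline of the passed board (within 20 mm of that outline's centre). Flat mark, no thickness.
- thread_tray: Light wooden tray between die tray and cutting block, 360 x 78 x 25 mm, floor 6 mm, long side roughly along the robot's x; fixed. Its row of four thread cones, tops 116 mm above the bench, blocks the way. Origin at the centre of its underside.
- cone_0: Orange thread cone, loose, standing on the floor of the thread tray; 58 mm across its foot, 110 mm high; origin at the centre of its underside. Knocks over easily.
- cone_1: White thread cone, loose, standing on the floor of the thread tray; 58 mm across its foot, 110 mm high; origin at the centre of its underside. Knocks over easily.
- cone_2: Green thread cone, loose, standing on the floor of the thread tray; 58 mm across its foot, 110 mm high; origin at the centre of its underside. Knocks over easily.
- cone_3: Blue thread cone, loose, standing on the floor of the thread tray; 58 mm across its foot, 110 mm high; origin at the centre of its underside. Knocks over easily.
- mallet: Nylon mallet lying at the back of the bench, white head 64 mm across, 95 mm long, wooden handle 200 mm; loose bystander. Origin on the bench under the head.
- rivet_tin: Round tin with a green band and metal lid, 70 mm across, 75 mm high, at the back of the bench; loose bystander. Origin at the centre of its underside.
There are look-alikes about, which are no part of the job. What is shaped like the strap_die but yellow is not meant.

How it is judged:
On the way:
1. the fingers have lifted the strap-end die clear of its tray (z of each of die_nose, die_heel in the frame of die_tray above 0.045 m and contact force between strap_die and the fingers above 2 N), for 0.2 s.
At the end, for the whole second after the job is handed in: The strap-end die is held in the fingers, at rest and upright (within 5 degrees), carried by nothing else, over the board with the white tick: nose and heel each within 6 mm, horizontally, of the outline's nose and heel, and each 4 to 18 mm above the board's top face (((horizontal distance between white_tick and board_left below 0.05 m and horizontal distance between die_nose and left_nose below 0.006 m and horizontal distance between die_heel and left_heel below 0.006 m and z of die_nose in the frame of board_left between 0.008 and 0.022 m and z of die_heel in the frame of board_left between 0.008 and 0.022 m) or (horizontal distance between white_tick and board_right below 0.05 m and horizontal distance between die_nose and right_nose below 0.006 m and horizontal distance between die_heel and right_heel below 0.006 m and z of die_nose in the frame of board_right between 0.008 and 0.022 m and z of die_heel in the frame of board_right between 0.008 and 0.022 m)) and angle between strap_die's own z axis and vertical below 0.09 rad and contact force between strap_die and the fingers above 2 N and linear speed of strap_die below 0.02 m/s and angular speed of strap_die below 0.15 rad/s and not (contact force between strap_die and board_left above 0.1 N) and not (contact force between strap_die and board_right above 0.1 N) and not (contact force between strap_die and cutting_block above 0.1 N) and not (contact force between strap_die and die_tray above 0.1 N) and not (contact force between strap_die and thread_tray above 0.1 N) and not (contact force between strap_die and oval_die above 0.1 N) and not (contact force between strap_die and round_die above 0.1 N) and not (contact force between strap_die and cone_0 above 0.1 N) and not (contact force between strap_die and cone_1 above 0.1 N) and not (contact force between strap_die and cone_2 above 0.1 N) and not (contact force between strap_die and cone_3 above 0.1 N) and not (contact force between strap_die and mallet above 0.1 N) and not (contact force between strap_die and rivet_tin above 0.1 N)); the arm keeps its last pose, push and grip.
It fails at once if the strap-end die touches a board or the cutting block (contact force between strap_die and board_left above 0.5 N or contact force between strap_die and board_right above 0.5 N or contact force between strap_die and cutting_block above 0.5 N).
It fails at once if another die, a cone, the mallet or the tin is shifted by more than 15 mm or tipped over (distance of any of oval_die, round_die, cone_0, cone_1, cone_2, cone_3, mallet, rivet_tin from where it was at the start of the episode above 0.015 m or angle between any of oval_die, round_die, cone_0, cone_1, cone_2, cone_3, mallet, rivet_tin's own z axis and vertical above 0.3 rad).
It also fails if it takes over 48 s, if anything falls off the work surface, if the arm or the gripper's body presses on something with over 40 N, if the wrist force passes 120 N, or if a joint passes its speed limit or range.

## Working session

There is one attempt and no reset: what is moved stays moved. The work goes in short steps, Python scripts to look and compute and a tool call to move; the robot and the scene stay as the last step left them, time stands still between calls to the robot, and variables do not carry over. Pictures are saved under pics/ and viewed, at most 10 in all, crops included, and the job is handed in when it is done.

Besides the shell and the picture viewer there is one more tool, called after ">>>" as name(argument=value, ...), one argument or row to a line, values as JSON. step_arm: Moves the arm, as the interface text tells. Its arguments: {"type":"object","properties":{"increments":{"type":"array","items":{"type":"array"}},"fingers":{"type":"number"},"grip_force":{"type":"number"}},"required":["increments"]}

```bash
mkdir -p pics
python3 - <<'E'
from plant import readout,cams,ctrl
import cv2,numpy as np
np.set_printoptions(precision=4,suppress=True)
print(readout.get_state()); print(ctrl.hold_point_z)
for n in("top","side"):
    im=cams.read_camera(n); cv2.imwrite(f"pics/{n}0.png",im[:,:,::-1]); print(n,cams.get_calibration(n))
E
```

```text
{'time': 0.0, 'qpos': array([ 1.016 ,  0.2872,  1.5782,  0.    ,  1.2786, -0.15  ]), 'dq': array([ 0.0007, -0.0004,  0.0006,  0.0002,  0.0014, -0.0007]), 'joint_efforts': array([  0.0004, -40.5981, -29.2625,  -0.0001,   0.0058,   0.    ]), 'eef_pos': array([0.2654, 0.6199, 0.2299]), 'tcp_rot': array([ 0.201 ,  0.9796, -0.0011, -0.0004]), 'contact_force': array([ 0.3464, -0.1132,  0.4418]), 'wrist_torque': array([ 0.0171,  0.0159, -0.0847]), 'finger_force': 0.0, 'opening': 0.9993700754645757}
0.0187
top {'fx': 377.0398089157178, 'fy': 377.0398089157178, 'cx': 259.71084943527757, 'cy': 188.97991877268967, 'eye': array([0.4461, 0.0108, 1.1692]), 'rotation': array([ 0.0343, -0.0438, -0.6988,  0.7131])}
side {'fx': 367.2102399685731, 'fy': 367.2102399685731, 'cx': 264.0636623799989, 'cy': 189.37967657202674, 'eye': array([0.5015, 0.6779, 0.8484]), 'rotation': array([-0.0173,  0.3539,  0.9337, -0.0517])}
```

View pics/top0.png

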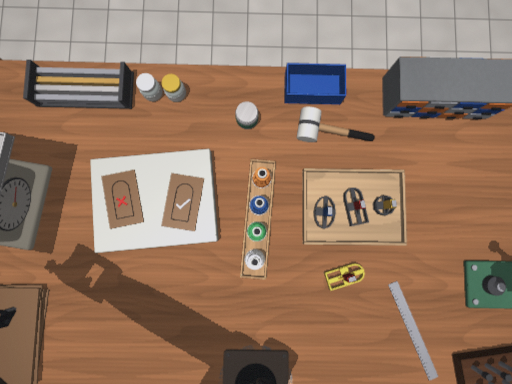

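View pics/side0.png

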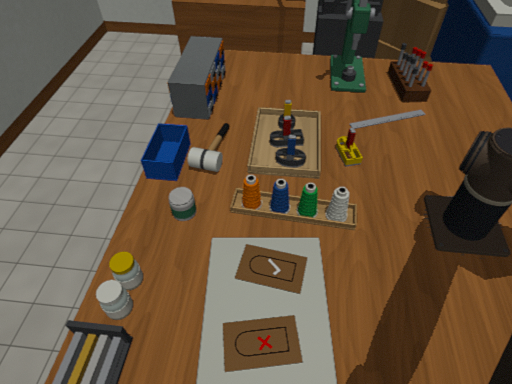

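Both pictures show the same layout. Candidates for the die:
- Red-stemmed tongue die in the tray: top (355,205), side (287,130).
- Yellow tongue look-alike outside the tray, also with a red stem: top (345,276).
- Blue-stem oval die: top (324,212).
- Yellow-stem round die: top (385,205).

I choose the dark-banded die in the middle of the tray. The tick is on the right board at top (183,203), the cross on the left one at (122,201).

Run:
```python
import cv2,numpy as np
t=cv2.imread("pics/top0.png");s=cv2.imread("pics/side0.png")
def c(im,x,y,w,h,k): return cv2.resize(im[y:y+h,x:x+w],None,fx=k,fy=k,interpolation=cv2.INTER_CUBIC)
# 400x300 tiles: top die, top board, side die, side board
a=np.hstack([c(t,310,170,100,75,4),c(t,140,165,100,75,4)])
b=np.hstack([c(s,240,90,100,75,4),c(s,222,234,100,75,4)])
cv2.imwrite("pics/crop1.png",np.vstack([a,b]))
```

```text
(no output)
```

View pics/crop1.png

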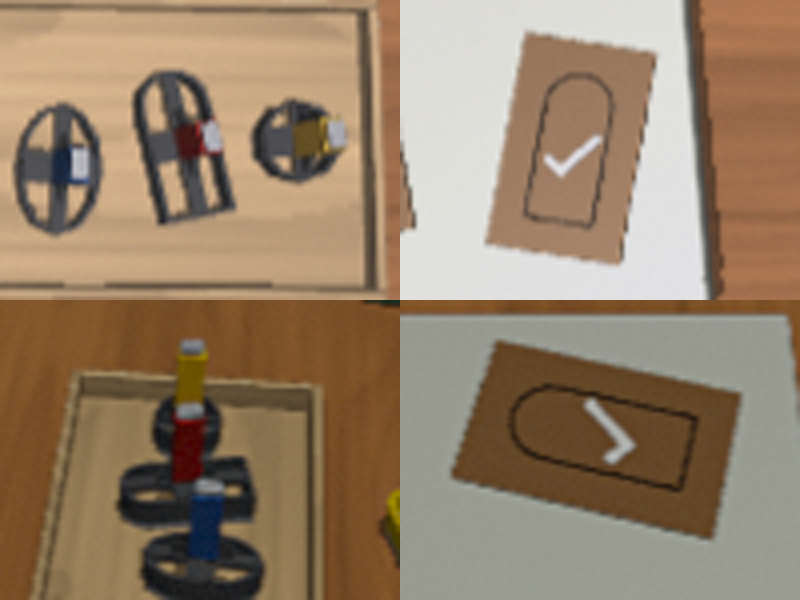

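The crop confirms it: dark tongue band, red stem, nose up-image (+x), standing between the oval and round dies. The white-tick board outline has its nose at about top (183,184) and its heel at about (180,220).

```bash
cat > h.py <<'E'
from plant import readout,cams
import cv2,numpy as np
from scipy.spatial.transform import Rotation as R
from scipy.optimize import minimize
np.set_printoptions(precision=4,suppress=True)
C={n:cams.get_calibration(n) for n in("top","side")}
def proj(n,P):
    c=C[n];p=R.from_quat(c['rotation']).inv().apply(np.atleast_2d(P)-c['eye'])
    return np.c_[c['cx']+c['fx']*p[:,0]/-p[:,2],c['cy']-c['fy']*p[:,1]/-p[:,2]]
def back(n,uv,z):
    c=C[n];uv=np.atleast_2d(uv)
    d=R.from_quat(c['rotation']).apply(np.c_[(uv[:,0]-c['cx'])/c['fx'],-(uv[:,1]-c['cy'])/c['fy'],-np.ones(len(uv))])
    return c['eye']+d*((z-c['eye'][2])/d[:,2])[:,None]
def tongue(L,W):  # outline, nose +x
    r=W/2;a=np.linspace(-np.pi/2,np.pi/2,25);cx=L/2-r
    return np.r_[[[-L/2,-r]],np.c_[cx+r*np.cos(a),r*np.sin(a)],[[-L/2,r]]]
def up(im,box,k):
    x,y,w,h=box;return cv2.resize(im[y:y+h,x:x+w],None,fx=k,fy=k,interpolation=cv2.INTER_CUBIC).astype(float)
def place(P,p): # p=x,y,z,yaw
    P=np.atleast_2d(P);return R.from_euler('z',p[3]).apply(P)+p[:3]
E
python3 - <<'E'
from h import *
K=8
im={n:cv2.imread(f"pics/{n}0.png") for n in("top","side")}
box={"top":(156,168,56,70),"side":(230,242,82,54)}
for n in box:
    a=up(im[n],box[n],K);b,g,r=a[...,0],a[...,1],a[...,2]
    m=((r-b)>28).astype(np.uint8)
    cs,_=cv2.findContours(m,cv2.RETR_EXTERNAL,cv2.CHAIN_APPROX_NONE)
    # choose contour containing the tick (centre)
    c=max(cs,key=cv2.contourArea)[:,0,:]
    f=lambda c:(c+.5)/K-.5+np.array(box[n][:2])
    W=back(n,f(c),.054)[:,:2]*1000
    print(n,"board",cv2.minAreaRect(W.astype(np.float32)))
    # outline: dark pixels inside the board
    mm=np.zeros(m.shape,np.uint8);cv2.drawContours(mm,[c.reshape(-1,1,2)],-1,1,-1);mm=cv2.erode(mm,np.ones((3*K,3*K)))
    med=np.median(r[mm>0]);d=(mm>0)&(r<med-22)
    nn,lab,st,_=cv2.connectedComponentsWithStats(d.astype(np.uint8),connectivity=8)
    j=1+np.argmax(st[1:,4]);yx=np.argwhere(lab==j)
    W=back(n,f(yx[:,::-1]),.054)[:,:2]*1000
    # fit tongue: distances to outline, weighted by darkness
    T=tongue(110,50)
    w=(med-r[lab==j])
    def seg(p):
        q=(W-p[:2])@np.array([[np.cos(p[2]),-np.sin(p[2])],[np.sin(p[2]),np.cos(p[2])]])
        dd=np.full(len(q),1e9);
        for A,B in zip(T,np.roll(T,-1,0)):
            t=np.clip(((q-A)@(B-A))/((B-A)@(B-A)),0,1);dd=np.minimum(dd,((q-A-t[:,None]*(B-A))**2).sum(1))
        return (w*dd).sum()/w.sum()
    best=min((minimize(seg,np.r_[W.mean(0),y],method="Nelder-Mead") for y in(-.3,0,.3)),key=lambda s:s.fun)
    print(n,"outline x,y mm,yaw",best.x,best.fun**.5,len(W))
# stem ends
for n,bx in(("top",(350,194,20,20)),("side",(275,110,25,30))):
    a=up(im[n],bx,K);b,g,r=a[...,0],a[...,1],a[...,2]
    m=(r-np.maximum(b,g)>40);yx=np.argwhere(m);print(n,"red centroid px",(yx[:,::-1].mean(0)+.5)/K-.5+bx[:2],m.sum()/K/K)
    w=(np.minimum(np.minimum(r,g),b)>120)&(abs(r-b)<40);yx=np.argwhere(w);uv=(yx[:,::-1].mean(0)+.5)/K-.5+bx[:2];print(n,"bright px",uv,w.sum()/K/K,"xy@.113",back(n,uv,.112)*1000)
E
```

```text
top board ((528.3134155273438, 224.6539306640625), (100.66822052001953, 160.0480499267578), 82.04480743408203)
top outline x,y mm,yaw [528.0156 224.899   -0.1394] 1.338029375143201 10220
side board ((529.4913940429688, 227.82080078125), (100.40364074707031, 159.24636840820312), 82.02420043945312)
side outline x,y mm,yaw [529.3235 227.0588  -0.1399] 1.120126901283632 11577
top red centroid px [357.9854 204.8804] 40.484375
top bright px [362.7568 203.6258] 29.21875 xy@.113 [[ 528.199  -293.7245  112.    ]]
side red centroid px [286.5376 126.7243] 107.0625
side bright px [289.7881 127.8177] 19.453125 xy@.113 [[ 516.9261 -236.2612  112.    ]]
```

```bash
cat > die.py <<'E'
from h import *
T54=tongue(114,54)
BAND=np.vstack([np.c_[T54,np.full(len(T54),z)] for z in(0,.03*1000)])/1000
def box3(a,b,z0,z1): return np.array([[x,y,z] for x in(-a,a) for y in(-b,b) for z in(z0,z1)])
STEM=box3(.012,.008,.045,.098)
E
python3 - <<'E'
from die import *
K=8
im={n:cv2.imread(f"pics/{n}0.png") for n in("top","side")}
bx=(338,182,34,50);a=up(im["top"],bx,K);b,g,r=a[...,0],a[...,1],a[...,2]
m=((r+g+b)/3<115).astype(np.uint8)
cs,_=cv2.findContours(m,cv2.RETR_EXTERNAL,cv2.CHAIN_APPROX_NONE);c=max(cs,key=cv2.contourArea)
obs=np.zeros(m.shape,np.uint8);cv2.fillPoly(obs,[cv2.convexHull(c)],1)
def sil(n,P,bx,sh):
    uv=((proj(n,P)-bx[:2]+.5)*K-.5);o=np.zeros(sh,np.uint8);cv2.fillPoly(o,[cv2.convexHull(np.round(uv).astype(np.int32))],1);return o
def cost(p):
    q=[p[0]/1e3,p[1]/1e3,.008,p[2]/100]
    return (sil("top",place(BAND,q),bx,m.shape)^obs).sum()/obs.sum()
best=min((minimize(cost,[x0,-265+dy,y],method="Nelder-Mead",options=dict(initial_simplex=[[x0,-265+dy,y],[x0+8,-265+dy,y],[x0,-257+dy,y],[x0,-265+dy,y+8]])) for x0 in(520,535) for dy in(-10,10) for y in(10,25)),key=lambda s:s.fun)
print("top band fit",best.x,best.fun)
bs=(270,105,34,40);a=up(im["side"],bs,K);b,g,r=a[...,0],a[...,1],a[...,2]
for n,bb in(("top",(348,192,24,24)),("side",(275,110,24,30))):
    a=up(im[n],bb,K);b,g,r=a[...,0],a[...,1],a[...,2]
    o=((r-np.maximum(b,g)>35)).astype(np.uint8)
    if n=="side": o=((r>80)&(g<50)).astype(np.uint8)
    cs,_=cv2.findContours(o,cv2.RETR_EXTERNAL,cv2.CHAIN_APPROX_NONE);c=max(cs,key=cv2.contourArea)
    cc=(c[:,0]+.5)/K-.5+bb[:2];print(n,"red bbox",cc.min(0),cc.max(0))
    q=[best.x[0]/1e3,best.x[1]/1e3,.008,best.x[2]/100];pp=proj(n,place(STEM,q));print("   model bbox",pp.min(0),pp.max(0), "grip px",proj(n,place([0,0,.078],q)))
E
```

```text
top band fit [ 528.1554 -293.3038   23.5683] 0.019862656467315717
top red bbox [353.9375 199.5625] [365.8125 208.8125]
   model bbox [353.3732 199.0693] [365.7607 209.5708] grip px [[360.0366 204.2824]]
side red bbox [283.0625 117.8125] [289.8125 120.9375]
   model bbox [282.6304 116.1606] [291.3958 132.449 ] grip px [[287.0269 122.8306]]
```

>>> step_arm(
  increments=[
    [[30, -20, 0], [0, 0, 0.08]],
    [[30, -20, 0], [0, 0, 0.08]],
    [[30, -20, 0], [0, 0, 0.08]],
    [[30, -20, 0], [0, 0, 0.08]],
    [[30, -20, 0], [0, 0, 0.08]],
    [[30, -20, 0], [0, 0, 0.08]],
    [[30, -20, 0], [0, 0, 0.08]],
    [[30, -20, 0], [0, 0, 0.08]],
  ],
  fingers=0.1,
  grip_force=60,
)

```text
time: 0.77
eef_pos: [0.5068, 0.4591, 0.2306]
tcp_rot: [-0.119, 0.993, -0.0, -0.001]
contact_force: [-0.4, 0.5, -0.2]
opening: 0.553
finger_force: 0.0
```

>>> step_arm(
  increments=[
    [[2, -38, 0], [0, 0, 0]],
    [[2, -38, 0], [0, 0, 0]],
    [[2, -38, 0], [0, 0, 0]],
    [[2, -38, 0], [0, 0, 0]],
    [[2, -38, 0], [0, 0, 0]],
    [[2, -38, 0], [0, 0, 0]],
    [[2, -38, 0], [0, 0, 0]],
    [[2, -38, 0], [0, 0, 0]],
  ],
)

```text
time: 1.43
eef_pos: [0.5212, 0.1547, 0.2308]
tcp_rot: [-0.117, 0.993, -0.0, -0.0]
contact_force: [0.4, 0.3, -1.0]
opening: 0.551
finger_force: 0.0
```

>>> step_arm(
  increments=[
    [[1, -38, 0], [0, 0, 0]],
    [[1, -38, 0], [0, 0, 0]],
    [[1, -38, 0], [0, 0, 0]],
    [[1, -38, 0], [0, 0, 0]],
    [[1, -38, 0], [0, 0, 0]],
    [[1, -38, 0], [0, 0, 0]],
    [[1, -38, 0], [0, 0, 0]],
    [[1, -38, 0], [0, 0, 0]],
  ],
)

```text
time: 2.1
eef_pos: [0.5292, -0.1493, 0.2309]
tcp_rot: [-0.117, 0.993, 0.0, -0.0]
contact_force: [0.7, 0.1, 0.2]
opening: 0.548
finger_force: 0.0
```

>>> step_arm(
  increments=[
    [[0, -38, 0], [0, 0, 0]],
    [[0, -38, 0], [0, 0, 0]],
    [[0, -38, 0], [0, 0, 0]],
    [[0, -30, 0], [0, 0, 0]],
    [[0, 0, 0], [0, 0, 0]],
    [[0, 0, 0], [0, 0, 0]],
  ],
)

```text
time: 2.6
eef_pos: [0.5292, -0.2928, 0.2304]
tcp_rot: [-0.116, 0.993, 0.001, -0.0]
contact_force: [0.2, 0.8, -0.3]
opening: 0.552
finger_force: 0.0
```

>>> step_arm(
  increments=[
    [[-1, 0, -25], [0, 0, 0.003]],
    [[0, 0, -25], [0, 0, 0]],
    [[0, 0, -25], [0, 0, 0]],
    [[0, 0, -25], [0, 0, 0]],
    [[0, 0, -25], [0, 0, 0]],
    [[0, 0, -25], [0, 0, 0]],
    [[0, 0, -13], [0, 0, 0]],
    [[0, 0, 0], [0, 0, 0]],
  ],
)

```text
time: 3.27
eef_pos: [0.5266, -0.2884, 0.0643]
tcp_rot: [-0.119, 0.993, 0.003, -0.003]
contact_force: [0.5, -0.0, -0.3]
opening: 0.551
finger_force: 0.0
```

>>> step_arm(
  increments=[
    [[0, 0, 0], [0, 0, 0]],
    [[0, 0, 0], [0, 0, 0]],
    [[0, 0, 0], [0, 0, 0]],
    [[0, 0, 0], [0, 0, 0]],
    [[0, 0, 0], [0, 0, 0]],
    [[0, 0, 0], [0, 0, 0]],
    [[0, 0, 0], [0, 0, 0]],
    [[0, 0, 0], [0, 0, 0]],
  ],
  fingers=-1,
  grip_force=60,
)

```text
time: 3.93
eef_pos: [0.5302, -0.2922, 0.0707]
tcp_rot: [-0.119, 0.993, -0.001, 0.001]
contact_force: [1.5, 1.6, 6.1]
opening: 0.177
finger_force: 60.0
```

Run:
```python
from h import *
s=readout.get_state();print(s['eef_pos'],s['opening'],s['finger_force'],s['contact_force'],R.from_quat(s['tcp_rot']).as_matrix())
a=cams.read_camera("top");b=cams.read_camera("side")
cv2.imwrite("pics/g_top.png",a[:,:,::-1]);cv2.imwrite("pics/g_side.png",b[:,:,::-1])
f=lambda im,x,y:cv2.resize(im[y:y+150,x:x+100],None,fx=4,fy=4,interpolation=cv2.INTER_CUBIC)
cv2.imwrite("pics/g.png",np.hstack([f(a,310,130),f(b,240,50)])[:,:,::-1])
```

```text
[ 0.5302 -0.2922  0.0707] 0.1766521959852282 59.970717430114746 [1.5457 1.6246 6.056 ] [[-0.9718 -0.2358  0.0032]
 [-0.2358  0.9718 -0.0017]
 [-0.0027 -0.0024 -1.    ]]
```

View pics/g.png

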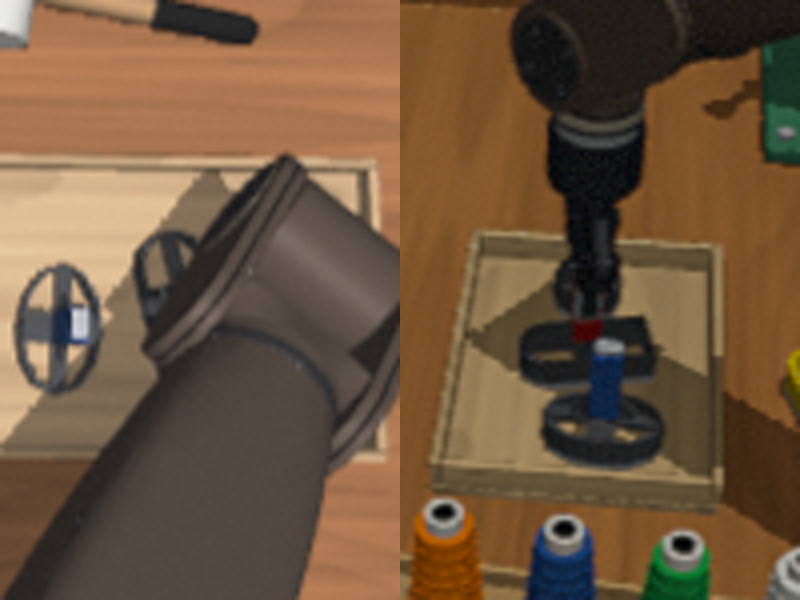

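The top view is blocked by the arm. The side view shows the fingers on the red stem at crop (588,300), with the neighbours undisturbed. I'll lift now.

>>> step_arm(
  increments=[
    [[0, 0, 8], [0, 0, 0]],
    [[0, 0, 15], [0, 0, 0]],
    [[0, 0, 20], [0, 0, 0]],
    [[0, 0, 20], [0, 0, 0]],
    [[0, 0, 20], [0, 0, 0]],
    [[0, 0, 20], [0, 0, 0]],
    [[0, 0, 20], [0, 0, 0]],
    [[0, 0, 20], [0, 0, 0]],
  ],
)

```text
time: 4.7
eef_pos: [0.5274, -0.2909, 0.2104]
tcp_rot: [-0.119, 0.993, 0.001, -0.002]
contact_force: [-0.1, 0.9, -4.8]
opening: 0.181
finger_force: 58.6
```

>>> step_arm(
  increments=[
    [[0, 0, 10], [0, 0, 0]],
    [[0, 0, 0], [0, 0, 0]],
    [[0, 0, 0], [0, 0, 0]],
    [[0, 0, 0], [0, 0, 0]],
    [[0, 0, 0], [0, 0, 0]],
  ],
)

```text
time: 5.12
eef_pos: [0.5278, -0.2908, 0.2187]
tcp_rot: [-0.119, 0.993, 0.002, -0.002]
contact_force: [0.2, -0.0, -5.7]
opening: 0.176
finger_force: 59.0
```

Run:
```python
from h import *
s=readout.get_state();print(s['eef_pos'],s['opening'],s['finger_force'],s['contact_force'],s['wrist_torque'],s['qpos'])
b=cams.read_camera("side");cv2.imwrite("pics/l_side.png",b[:,:,::-1])
f=lambda im,x,y:cv2.resize(im[y:y+150,x:x+150],None,fx=4,fy=4,interpolation=cv2.INTER_CUBIC)
cv2.imwrite("pics/l.png",f(b,220,10)[:,:,::-1])
```

```text
[ 0.5278 -0.2908  0.2187] 0.17615696270616427 58.974228501319885 [ 0.1561 -0.0308 -5.6613] [ 0.0235 -0.0403 -0.0172] [-0.6718  0.1416  1.7701 -0.0001  1.2343 -2.4808]
```

View pics/l.png

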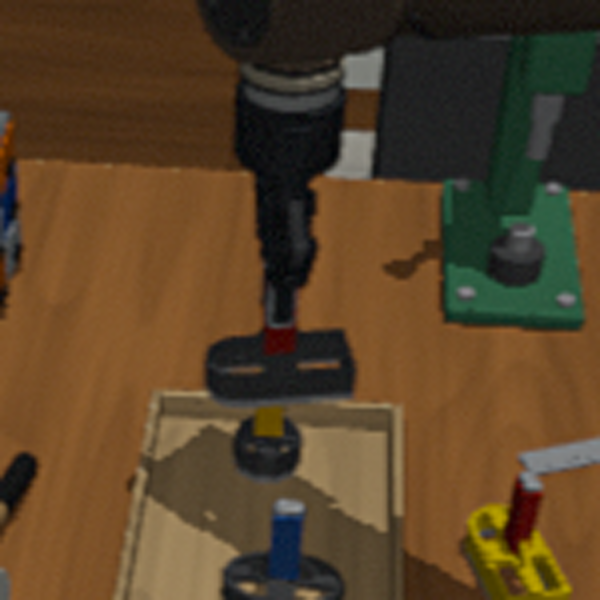

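The side view shows the die lifted level in the gripper, with its band at about crop (280,368). I'll carry it over the cones at an edge height of about 156 mm, against cone tops at 116 mm.

>>> step_arm(
  increments=[
    [[0, 10, 0], [0, 0, 0]],
    [[0, 20, 0], [0, 0, 0]],
    [[0, 30, 0], [0, 0, 0]],
    [[0, 32, 0], [0, 0, -0.03]],
    [[0, 32, 0], [0, 0, -0.03]],
    [[0, 32, 0], [0, 0, -0.03]],
    [[0, 32, 0], [0, 0, -0.03]],
    [[0, 32, 0], [0, 0, -0.03]],
  ],
)

```text
time: 5.83
eef_pos: [0.5281, -0.0693, 0.2208]
tcp_rot: [-0.043, 0.999, 0.0, -0.0]
contact_force: [0.7, 0.9, -5.0]
opening: 0.176
finger_force: 58.9
```

>>> step_arm(
  increments=[
    [[0, 32, 0], [0, 0, -0.03]],
    [[0, 32, 0], [0, 0, -0.03]],
    [[0, 32, 0], [0, 0, -0.03]],
    [[0, 32, 0], [0, 0, -0.03]],
    [[0, 32, 0], [0, 0, -0.03]],
    [[0, 32, 0], [0, 0, -0.03]],
    [[0, 32, 0], [0, 0, -0.03]],
    [[0, 32, 0], [0, 0, -0.017]],
  ],
)

```text
time: 6.5
eef_pos: [0.5277, 0.1865, 0.2209]
tcp_rot: [0.07, 0.998, 0.0, -0.0]
contact_force: [0.7, 0.4, -5.1]
opening: 0.176
finger_force: 58.9
```

>>> step_arm(
  increments=[
    [[0, 20, 0], [0, 0, 0]],
    [[0, 15, 0], [0, 0, 0]],
    [[0, 6, 0], [0, 0, 0]],
    [[0, 0, -10], [0, 0, 0]],
    [[0, 0, -15], [0, 0, 0]],
    [[0, 0, -15], [0, 0, 0]],
    [[0, 0, -10], [0, 0, 0]],
    [[0, 0, 0], [0, 0, 0]],
  ],
)

```text
time: 7.17
eef_pos: [0.5265, 0.224, 0.1673]
tcp_rot: [0.07, 0.998, -0.001, -0.003]
contact_force: [-0.6, -0.6, -6.4]
opening: 0.18
finger_force: 59.1
```

>>> step_arm(
  increments=[
    [[0, 0, 0], [0, 0, 0]],
    [[0, 0, 0], [0, 0, 0]],
    [[0, 0, 0], [0, 0, 0]],
    [[0, 0, 0], [0, 0, 0]],
    [[0, 0, 0], [0, 0, 0]],
    [[0, 0, 0], [0, 0, 0]],
  ],
)

```text
time: 7.67
eef_pos: [0.5291, 0.2255, 0.1719]
tcp_rot: [0.069, 0.998, 0.0, 0.0]
contact_force: [0.3, -0.2, -4.4]
opening: 0.178
finger_force: 59.1
```

Run:
```python
from h import *
s=readout.get_state();print(s['eef_pos'],s['opening'],s['finger_force'],s['contact_force'],R.from_quat(s['tcp_rot']).as_matrix())
a=cams.read_camera("top");b=cams.read_camera("side")
cv2.imwrite("pics/m_top.png",a[:,:,::-1]);cv2.imwrite("pics/m_side.png",b[:,:,::-1])
f=lambda im,x,y:cv2.resize(im[y:y+150,x:x+100],None,fx=4,fy=4,interpolation=cv2.INTER_CUBIC)
cv2.imwrite("pics/m.png",np.hstack([f(a,130,130),f(b,220,160)])[:,:,::-1])
```

```text
[0.5291 0.2255 0.1719] 0.1779103876641061 59.12743091583252 [ 0.3478 -0.1912 -4.3705] [[-0.9904  0.1384  0.001 ]
 [ 0.1384  0.9904  0.0002]
 [-0.001   0.0004 -1.    ]]
```

View pics/m.png

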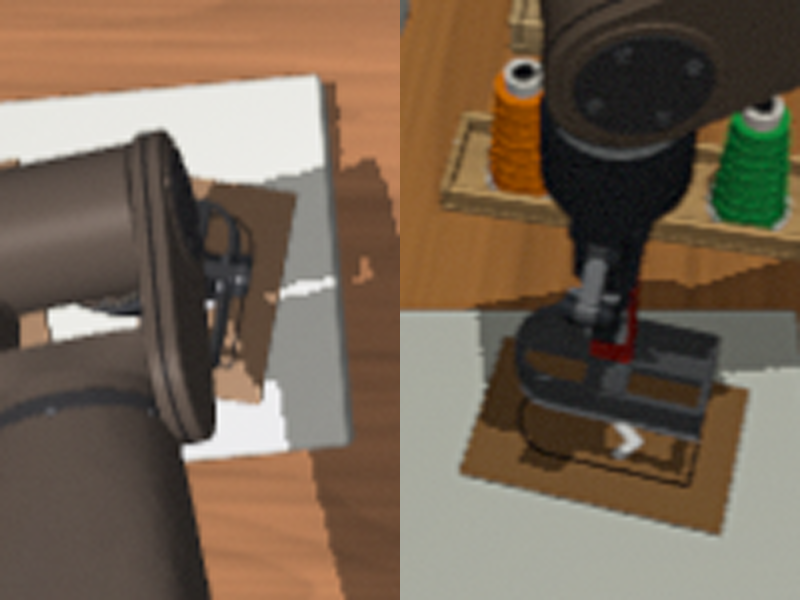

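```bash
cat > fit.py <<'E'
from die import *
import sys
K=8;bx=(238,225,84,60)
def fit(png,tcp,yaw,row0=248,dbg=None):
    a=up(cv2.imread(png),bx,K);b,g,r=a[...,0],a[...,1],a[...,2]
    m=((abs(r-b)<22)&(r<95)).astype(np.uint8);m[:int((row0-bx[1])*K)]=0
    cs,_=cv2.findContours(m,cv2.RETR_EXTERNAL,cv2.CHAIN_APPROX_NONE);c=max(cs,key=cv2.contourArea)
    obs=np.zeros(m.shape,np.uint8);cv2.fillPoly(obs,[cv2.convexHull(c)],1)
    def model(p):
        P=R.from_euler('zyx',[yaw+p[2]/100,p[3]/100,0]).apply(BAND+[p[0]/1e3,0,0])+[tcp[0]+.0007,tcp[1]+.001,p[1]/1e3]
        uv=((proj("side",P)-bx[:2]+.5)*K-.5);o=np.zeros(m.shape,np.uint8)
        cv2.fillPoly(o,[cv2.convexHull(np.round(uv).astype(np.int32))],1);o[:int((row0-bx[1])*K)]=0
        # hull of cut piece, as for obs
        q=cv2.findNonZero(o);o2=np.zeros_like(o);
        if q is not None: cv2.fillPoly(o2,[cv2.convexHull(q)],1)
        return o2
    cost=lambda p:(model(p)^obs).sum()/obs.sum()
    z0=(tcp[2]-.062)*1e3;res=[]
    for x0 in(-4,4):
        for y0 in (-3,3):
            p0=np.array([x0,z0,y0,0.]);sx=np.vstack([p0]+[p0+d for d in np.diag([6,6,5,5.])])
            res.append(minimize(cost,p0,method="Nelder-Mead",options=dict(initial_simplex=sx,maxiter=300)))
    s=min(res,key=lambda s:s.fun)
    if dbg:
        v=a.copy();c2,_=cv2.findContours(model(s.x),0,2);cv2.drawContours(v,c2,-1,(0,255,0),1);c3,_=cv2.findContours(obs,0,2);cv2.drawContours(v,c3,-1,(255,0,255),1);cv2.imwrite(dbg,v)
    return s.x,s.fun
E
python3 - <<'E'
from fit import *
for r0 in(248,252): print("xoff mm, z mm, dyaw*100, pitch*100:",fit("pics/m_side.png",[.5291,.2255,.1719],-.1388,r0,f"pics/dbg{r0}.png"))
E
```

```text
xoff mm, z mm, dyaw*100, pitch*100: (array([ -4.0799, 108.9106,  -5.8897,   9.9831]), np.float64(0.03369834103136298))
xoff mm, z mm, dyaw*100, pitch*100: (array([ -4.5626, 108.769 ,  -5.217 ,   9.7399]), np.float64(0.03865758491587352))[ WARN:0@6.164] global loadsave.cpp:1063 imwrite_ Unsupported depth image for selected encoder is fallbacked to CV_8U.
```

View pics/dbg248.png

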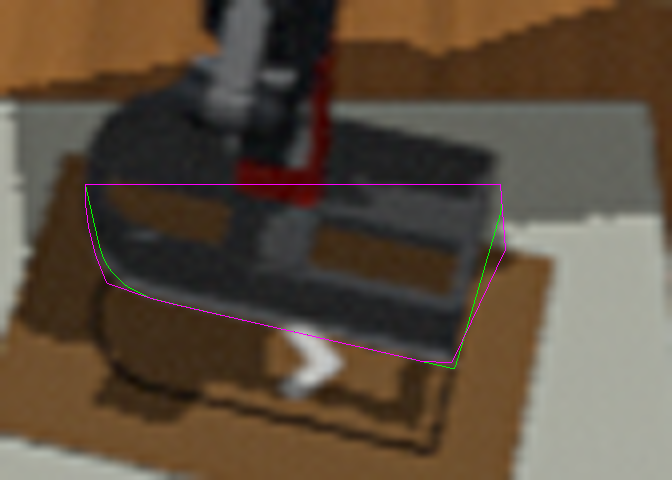

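```bash
sed -i 's/m=((abs(r-b)<22)&(r<95)).astype(np.uint8);/m=((r-b<14)\&(r<90)).astype(np.uint8);m=cv2.morphologyEx(m,cv2.MORPH_OPEN,np.ones((17,17)));/' fit.py
python3 - <<'E'
from fit import *
for r0 in(246,250): print("xoff mm, z mm, dyaw*100, pitch*100:",fit("pics/m_side.png",[.5291,.2255,.1719],-.1388,r0,f"pics/e{r0}.png"))
E
```

```text
xoff mm, z mm, dyaw*100, pitch*100: (array([ -2.9689, 110.1911,  -3.3435,   6.3037]), np.float64(0.011399268356414947))
xoff mm, z mm, dyaw*100, pitch*100: (array([ -2.7492, 110.3551,  -3.7682,   6.2915]), np.float64(0.011158065657722172))[ WARN:0@5.576] global loadsave.cpp:1063 imwrite_ Unsupported depth image for selected encoder is fallbacked to CV_8U.
```

View pics/e246.png

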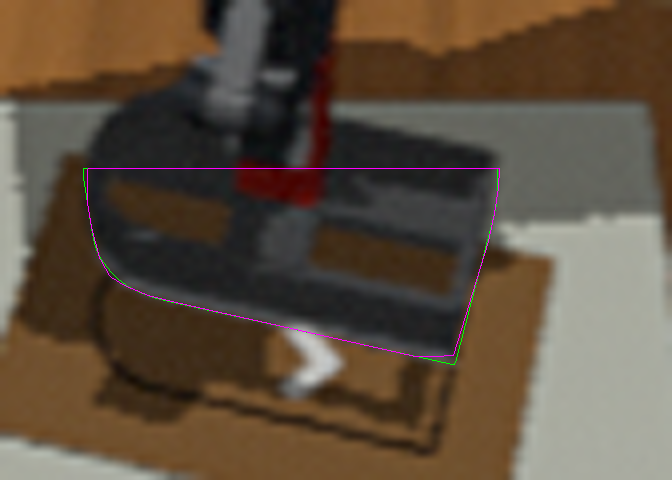

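```bash
sed -i 's/def fit(png,tcp,yaw,row0=248,dbg=None):/def fit(png,tcp,yaw,row0=248,dbg=None,mask=(1,1,1,1)):\n    M=np.array(mask,float)/; s/^    def model(p):/    def model(p):\n        p=p*M/' fit.py
python3 - <<'E'
from fit import *
for mk in((1,1,0,1),(1,1,1,0),(1,1,0,0)): 
  for r0 in(240,246): print(mk,fit("pics/m_side.png",[.5291,.2255,.1719],-.1388,r0,None,mk))
# predicted corners (px in 8x crop) for hypotheses, heel corners top/bottom both sides, and stem heel edges
for nm,(xo,z,dy,pt) in dict(flat=(-3,109.5,0,0),pitch=(-3,110.2,-.035,.063)).items():
    Q=np.array([[-.057,s*.027,h] for s in(1,-1) for h in(0,.03)]+[[-.012,s*.008,h] for s in(1,-1) for h in(.045,.098)])
    P=R.from_euler('zyx',[-.1388+dy,pt,0]).apply(Q+[xo/1e3,0,0])+[.5298,.2265,z/1e3]
    print(nm,np.round((proj("side",P)-bx[:2]+.5)*K-.5).tolist())
E
```

```text
(1, 1, 0, 1) (array([ -2.8447, 110.0994,   3.0056,   1.2536]), np.float64(0.013851219235281502))
(1, 1, 0, 1) (array([ -2.9099, 109.8735,   0.4644,   0.6576]), np.float64(0.01420825712045989))
(1, 1, 1, 0) (array([ -2.4077, 110.2043,  -0.2302,   5.7119]), np.float64(0.014456737016058836))
(1, 1, 1, 0) (array([ -2.7617, 109.8338,   0.3974,   4.5937]), np.float64(0.01489417298144761))
(1, 1, 0, 0) (array([ -2.65  , 110.0447,  -1.8143,   6.1372]), np.float64(0.01424228280203353))
(1, 1, 0, 0) (array([ -2.907 , 110.0296,  -6.5344,   1.1668]), np.float64(0.014485889730859682))
flat [[458.0, 366.0], [466.0, 312.0], [494.0, 206.0], [502.0, 150.0], [322.0, 189.0], [329.0, 80.0], [335.0, 142.0], [342.0, 32.0]]
pitch [[454.0, 365.0], [455.0, 309.0], [496.0, 204.0], [498.0, 147.0], [311.0, 187.0], [304.0, 76.0], [326.0, 140.0], [320.0, 28.0]]
```

With the yaw set by the pads, the fit says the die is level. The visible stem edge, about (320,190)→(333,60) in the debug view, supports that. The die centre is at about (526.3, 225.9) mm with the edge at 110 mm, so it needs about +2 mm in x and −45 mm in z. I'll descend slowly.

>>> step_arm(
  increments=[
    [[1, 0, -4], [0, 0, 0]],
    [[1, 0, -6], [0, 0, 0]],
    [[0, 0, -6], [0, 0, 0]],
    [[0, 0, -6], [0, 0, 0]],
    [[0, 0, -5], [0, 0, 0]],
    [[0, 0, -4], [0, 0, 0]],
    [[0, 0, -2], [0, 0, 0]],
    [[0, 0, 0], [0, 0, 0]],
  ],
)

```text
time: 8.43
eef_pos: [0.5303, 0.2253, 0.1374]
tcp_rot: [0.069, 0.998, -0.0, -0.001]
contact_force: [-1.5, 0.8, -4.9]
opening: 0.175
finger_force: 59.4
```

>>> step_arm(
  increments=[
    [[0, 0, -2], [0, 0, 0]],
    [[0, 0, -3], [0, 0, 0]],
    [[0, 0, -3], [0, 0, 0]],
    [[0, 0, -2], [0, 0, 0]],
    [[0, 0, -2], [0, 0, 0]],
    [[0, 0, 0], [0, 0, 0]],
    [[0, 0, 0], [0, 0, 0]],
    [[0, 0, 0], [0, 0, 0]],
  ],
)

```text
time: 9.1
eef_pos: [0.5309, 0.2255, 0.1265]
tcp_rot: [0.069, 0.998, 0.0, 0.0]
contact_force: [-0.1, 0.2, -3.9]
opening: 0.183
finger_force: 59.4
```

>>> step_arm(
  increments=[
    [[0, 0, 0], [0, 0, 0]],
    [[0, 0, 0], [0, 0, 0]],
    [[0, 0, 0], [0, 0, 0]],
    [[0, 0, 0], [0, 0, 0]],
    [[0, 0, 0], [0, 0, 0]],
    [[0, 0, 0], [0, 0, 0]],
  ],
)

```text
time: 9.6
eef_pos: [0.5308, 0.2255, 0.1264]
tcp_rot: [0.069, 0.998, 0.0, 0.0]
contact_force: [0.4, 0.0, -4.7]
opening: 0.179
finger_force: 59.4
```

Run:
```python
from fit import *
s=readout.get_state();M=R.from_quat(s['tcp_rot']).as_matrix();print(s['eef_pos'],s['finger_force'],s['contact_force'],M)
a=cams.read_camera("side");cv2.imwrite("pics/f_side.png",a[:,:,::-1])
a=cv2.imread("pics/f_side.png");yaw=np.arctan2(-M[0,1],M[1,1]);print(yaw)
for mk in((1,1,0,0),(1,1,0,1),(1,1,1,0)): print(mk,fit("pics/f_side.png",s['eef_pos'],yaw,252,None,mk))
v=up(a,bx,K);t=tongue(110,50)/1000
P=place(np.c_[t,0*t[:,0]],[.5293,.2270,.054,-.1398])   # outline as seen by side camera
cv2.polylines(v,[np.round((proj("side",P)-bx[:2]+.5)*K-.5).astype(np.int32)],True,(0,255,0),1)
cv2.imwrite("pics/f.png",v.clip(0,255).astype(np.uint8))
```

```text
[0.5308 0.2255 0.1264] 59.356539845466614 [ 0.3646  0.0104 -4.6532] [[-0.9904  0.1383  0.    ]
 [ 0.1383  0.9904  0.    ]
 [-0.      0.     -1.    ]]
-0.13878949354116074
(1, 1, 0, 0) (array([-1.2634, 63.1408, -4.3752,  2.8983]), np.float64(0.021911922663802364))
(1, 1, 0, 1) (array([-1.2577, 63.6276, -0.4905,  0.985 ]), np.float64(0.021611170784103115))
(1, 1, 1, 0) (array([-1.256 , 63.4296,  0.0656,  8.4147]), np.float64(0.021195846759756533))
```

View pics/f.png

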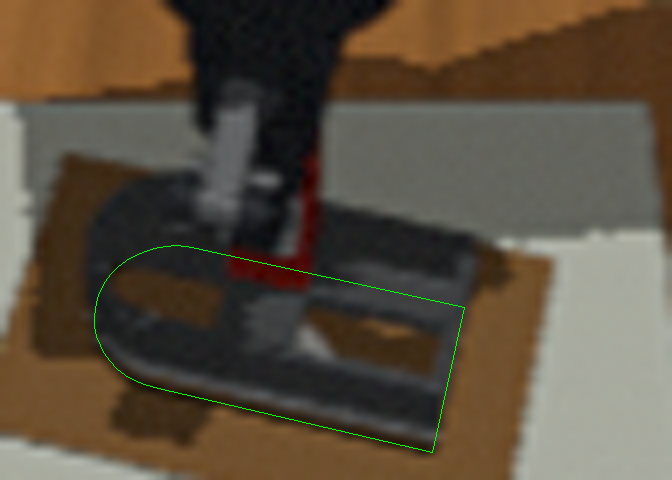

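The final view shows the die's lower rim parallel to and just above the outline (green): heel corner at (437,432) against the outline corner at (432,452), the gap a 10 mm hover gives. The fit puts the centre within about 1–2 mm, level, with the edge about 10 mm above the board, and the arm is at rest.

```bash
python3 -c "
from plant import sign_off
print(sign_off())"
```

```text
the job is handed in; nothing more can be done
None
```

The job is handed in: the red-stemmed strap-end die is held still and level in the gripper over the white-tick (right) board, nose over nose and heel over heel to within about 2 mm by my camera measurement, with the cutting edge about 10 mm above the board.

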